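# Hold the recorder's spring-return key switch turned

### The arm

A 7-joint arm with a two-finger parallel gripper is mounted at the origin on the work surface. World frame = base frame: x ahead of the robot, y to its left, z up, the work surface at z = 0. Lengths are in mm, angles in rad, forces in N, time in s.
With the tool pointing down it reaches from about 400 to 925 mm from the base axis. Payload 5.6 kg.
Tool frame: the origin (TCP) lies on the centre line of the jaws, within the pads' length; the fingertips stand 22 mm ahead of it and the grasp point (between the pads) lies 3 mm ahead of it (r.finger_overhang is the z of the fingertips in the tool frame, in mm); z points along the fingers, y is the line along which they close (so a half turn about z gives the same grasp; the last joint's range is limited). The gripper opens to 85 mm and grips with 20 to 120 N. Pads are 22 mm wide; open, the fingers measure 114 mm over their backs; the gripper's body (76 mm by 85 mm) begins 54 mm behind the grasp point. The pads swing forward as they close: fully open they stand 13 mm farther back than shut.
Start: joints at [1.125, 0.468, -0.012, 1.603, 0.006, 1.071, -0.056], TCP at [254.759, -598.001, 253.29] pointing down, gripper open.
Joint ranges: [-2.53, 2.53], [-0.31, 2.02], [-1.57, 1.55], [0.28, 2.44], [-1.29, 4.43], [0.15, 1.84], [-2.92, 2.92]. Speed limits (rad/s): [2.57, 2.57, 3.14, 3.14, 3.14, 3.14, 3.14].

### API

Orientations are given as a unit quaternion [w, x, y, z].
In Python, from plant import r gives the robot as it stands. The module is installed in compiled form; this text tells all that it offers.
- The arm moves only by the tool step_hand, called after "Emit:" by a JSON object that holds its "fn" and its "kwargs", one argument or row to a line. Schema: {"type":"object","properties":{"segments":{"type":"array","items":{"type":"array","prefixItems":[{"type":"array","items":{"type":"number"},"minItems":3,"maxItems":3},{"type":"array","items":{"type":"number"},"minItems":3,"maxItems":3},{"type":"number"}],"minItems":3,"maxItems":3},"minItems":1,"maxItems":10},"force":{"type":"number"},"only":{"type":"string"},"quiet":{"type":"boolean"},"lines":{"type":"string"}},"required":["segments"],"additionalProperties":false}. segments is a list of rows, 1 to 10 of them, each written [[rx, ry, rz], [dx, dy, dz], opening]: a rotation vector rx, ry, rz in rad, then dx, dy, dz in mm, then the finger opening in mm; each row is the pose to reach, as a shift and turn from the pose commanded when the call began, along the tool's axes at that moment; what a row does not reach only later rows make up. A row lasts 1/12 s, in which the tool goes at most 41.7 mm and 0.125 rad, less where a joint would pass 70% of its speed; a pose out of reach is approached as far as the arm can. The fingers move at their own pace and stop on an object; force is the grip in N (left out, the last holds). Time passes only in rows, so rows that do not move let the fingers close. The tool returns the time, the measured TCP pose, the force, the opening and the grip force at its end. only (a regular expression) keeps the lines of the reply that match it, lines (a string "A,B") keeps lines A to B, and quiet returns only ok. Input that does not fit is refused with a message, and nothing moves.
- r.sense(): the state, without advancing time (a new reading comes with each control period).
- r.snapshot(name): name is "scene" or "side" or "wrist"; returns the picture (400x640x3 uint8, blue, green, red); there is no depth.
- r.camera_info(name): a dict with "fov_y" (degrees; the focal length in pixels is half the picture's height over the tangent of half this angle, whatever the lens; pixels are square), "cx", "cy" (the principal point, pixels), "R" (3x3) and "t" (3): a world point X has camera coordinates R X + t. Camera axes: x right, y down, z forward; pixel columns grow to the right and rows downward; lengths in mm; the calibration is good to about 2 mm. A picture is of the moment at which its call begins: read the wrist's pose just before it. camera_info takes no time and is no camera call; for the wrist camera it gives the pose at the moment of the call.
- r.job_done(): hands the job in; it is judged then, once.
The state is a dict: "clock": time; "qpos": joint angles; "joint_velocities": joint speeds; "effort": joint torques, N m; "ee_pos": TCP position; "ee_rot": TCP orientation; "force": force on the tool from outside, world axes, zero at the start; "ft_torque": the same for the moment, N m; "opening": finger opening in mm; "grasp_force": force on a finger pad.
Only numpy, scipy, OpenCV 4.12 (cv2) and the standard library are available. Lean on these libraries where they do the work, as an engineer would, in place of code of your own. Each camera call takes 0.05 s, during which the arm holds its last target. There are 200 camera calls.

### The job

Take the round-headed key out of the wooden key block, put it blade-down into the keyhole on top of the black recorder box and work it past the sticky pins (rock it a little sideways when it jams) until it is fully home. Only then turn it a quarter turn clockwise as seen from above, against its return spring, and finish while still gripping the key and holding it turned. Leave the square-headed key in its slot, and the router, mini PC and remote control where they are.

Things in the scene. Friction and masses are not known exactly. Their poses are not given: they have to be found in the camera images.
- key: the key to use, upright in a block slot, collar on the block's top: grey round head, steel blade, 35 g. Origin on its axis where head meets blade; z up, x along the width, y through the thickness. Head z 0 to 38 mm: collar 26 (x) by 10 (y) by 6 mm, then a disc 34 mm across, 10 mm thick, centred at z = 21. Blade z 0 to -38, 12 (x) by 4.4 mm (y), the last 2.5 tapering to 6.4 wide. Same either way
- key_tip (a point): the tip of the round-headed key's blade, on the key's axis, 38 mm below key's origin
- spare_key: another key, to be left alone: like the first but with a rectangular head 46 mm wide, 10 mm thick, 30 mm high. Same origin and axes. It stands in the block's other slot, which of the two slots varies
- dock: fixed wooden key block, 135 (x) by 50 (y) by 45 mm high, origin under its centre. Two slots 15 by 8 mm, 41 mm deep, at x = -36 and +36 mm, with their long sides along x, so that both keys' heads stand in one line along the block
- lockbox: fixed black steel recorder box, 240 (x) by 260 (y) by 75 mm high, origin under its centre, z up. The lock is in its top at x = -45, y = +30 mm: a brass-faced plug in a steel collar ring 44 mm across outside, 28 mm inside, whose top stands 81 mm above the work surface
- keyhole (a point): centre of the keyhole's mouth on the plug's face, 78 mm above the work surface, 3 mm below the ring's top; axes those of the box. At rest the hole's long side lies along the box's x. Funnel mouth 22 by 13 mm, narrowing within 6 mm of depth to a keyway 14.4 by 5.6 mm, 33 mm deep below the face. With the tip on its floor the key is fully home, its head's underside 2 mm above the ring
- keyway_floor (a point): centre of the keyway's floor, turns with the plug. Three sticky pins stand 3 mm into the keyway from its short ends, 13 (+x side), 18 (-x) and 23 mm (+x) below the face. Each moves at about 6 N sideways and stays where pushed. A straight push jams on them (it takes 15 to 45 N); rocking the key along the hole's long side (aim 3 mm each way) under 5 to 10 N of push frees it in a few goes
- plug (a joint): turn of the lock plug in rad: 0 at rest, grows clockwise seen from above, stop at 1.62. A return spring (0.03 N m at rest, 0.12 N m at a quarter turn) turns it back when let go. The blade has about 0.1 rad of play in the keyway, so the gripper turns that much more than the plug
- router: white upright cylinder, 104 mm across, 175 mm high, loose, 0.8 kg; origin under its centre
- mini_pc: small black box on a grey foot, 115 by 115 by 42 mm, loose; origin under its centre
- remote: flat black remote control, 150 (x) by 42 (y) by 18 mm, lying loose on the recorder box, on the half away from the lock; origin under its centre
Not all that is in view belongs to the job. What is shaped like the key but pink or purple is not meant.

How it is judged (in metres and radians):
On the way, in this order (a step that is already met when the one before it is completed fails the run):
1. the round-headed key is lifted clear of the block, in the gripper (height (world z) of key_tip above 0.05 m and contact force between the fingers and key above 1 N), for 0.1 s.
2. the key is fully home in the keyhole (tip within 4 mm of the keyway's floor, upright) with the plug not yet turned (distance between key_tip and keyway_floor below 0.004 m and angle between key's own z axis and vertical below 0.15 rad and value of joint plug below 0.3 rad), for 0.2 s.
3. the plug is turned a quarter turn clockwise (value of joint plug above 1.37 rad), for 0.3 s.
At the end, for the whole second after the job is handed in: Fingers still grip the round-headed key (over 2 N); it is upright and home (tip within 5 mm of the keyway floor), the plug held at 1.37 rad or more through the last second; the spare key down in its slot; bystanders within 30 mm of their places (value of joint plug above 1.37 rad and distance between key_tip and keyway_floor below 0.005 m and angle between key's own z axis and vertical below 0.2 rad and contact force between the fingers and key above 2 N and horizontal distance between spare_key and dock below 0.043 m and height (world z) of spare_key below 0.05 m and distance of each of router, mini_pc, remote from where it was at the start of the episode below 0.03 m); the arm keeps its last pose, push and grip.
It fails at once if the lock is turned before the key is fully home (value of joint plug above 0.4 rad and distance between key_tip and keyway_floor above 0.009 m).
It fails at once if the spare key is pulled out of its slot (height (world z) of spare_key above 0.06 m).
It fails at once if a bystander is knocked away (distance of any of router, mini_pc, remote from where it was at the start of the episode above 0.03 m).
It also fails if it takes over 51 s, if anything falls off the work surface, if the arm or the gripper's body presses on something with over 40 N, if the wrist force passes 120 N, or if a joint passes its speed limit or range.

## Working session

There is one attempt and no reset: what is moved stays moved. The work goes in short steps, Python scripts to look and compute and a tool call to move; the robot and the scene stay as the last step left them, time stands still between calls to the robot, and variables do not carry over. Pictures are saved under pics/ and viewed, at most 12 in all, crops included, and the job is handed in when it is done.

```bash
mkdir -p pics
```

Create h.py:
```python
import numpy as np, cv2
from plant import r
def cam(n):
    c=r.camera_info(n); f=200/np.tan(np.radians(c["fov_y"])/2)
    return f,c["cx"],c["cy"],np.array(c["R"]),np.array(c["t"])
def ray(n,u,v,c=None):
    f,cx,cy,R,t=c or cam(n)
    d=R.T@np.array([(u-cx)/f,(v-cy)/f,1]); return -R.T@t,d
def onz(n,u,v,z,c=None):
    o,d=ray(n,u,v,c); return o+d*(z-o[2])/d[2]
def proj(n,X,c=None):
    f,cx,cy,R,t=c or cam(n); p=R@np.array(X,float)+t; return f*p[0]/p[2]+cx,f*p[1]/p[2]+cy
```

Run:
```python
from h import *
s=r.sense(); print({k:np.round(v,3) for k,v in s.items()})
for n in("scene","side","wrist"):
    cv2.imwrite(f"pics/{n}0.png",r.snapshot(n)); c=cam(n); print(n,np.round(-c[3].T@c[4]),np.round(c[3],2).tolist(),c[0])
```

```text
{'clock': np.float64(0.0), 'qpos': array([ 1.125,  0.468, -0.012,  1.604,  0.006,  1.071, -0.056]), 'joint_velocities': array([ 0.   ,  0.001, -0.001, -0.002, -0.002,  0.001, -0.001]), 'effort': array([ 1.0000e-03, -5.3239e+01,  2.2000e-02, -2.5131e+01,  1.1000e-02,
        8.0000e-03,  0.0000e+00]), 'ee_pos': array([ 254.509, -597.522,  252.314]), 'ee_rot': array([-0.001,  0.98 ,  0.2  , -0.   ]), 'force': array([ 0.263,  0.814, -0.09 ]), 'ft_torque': array([ 0.05 , -0.018,  0.009]), 'grasp_force': np.float64(0.0), 'opening': np.float64(85.715)}
scene [1335. -342.  851.] [[0.55, 0.84, -0.02], [0.55, -0.37, -0.75], [-0.63, 0.4, -0.66]] 418.5565513881172
side [323. 859. 562.] [[-0.94, -0.35, -0.0], [-0.19, 0.5, -0.85], [0.3, -0.79, -0.53]] 366.8238045811354
wrist [ 324. -569.  373.] [[0.39, -0.92, -0.0], [-0.88, -0.37, 0.29], [-0.27, -0.11, -0.96]] 338.3610508280131
```

View pics/scene0.png

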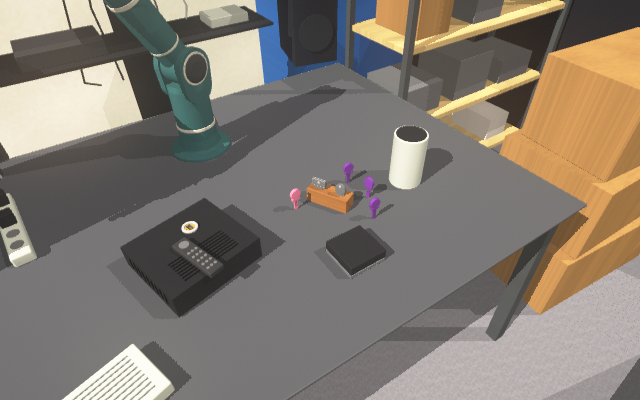

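View pics/side0.png

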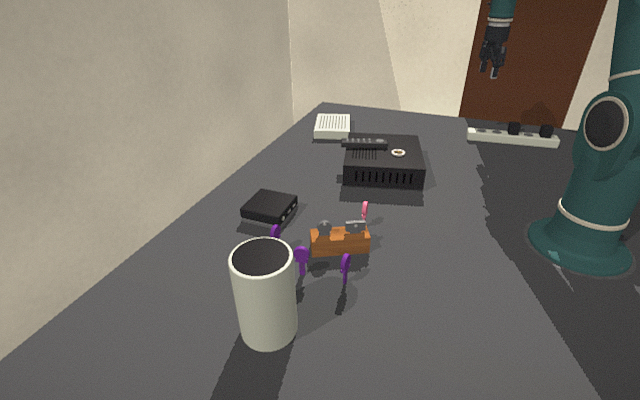

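The scene view shows the block at (330,197) with two grey heads: round (341,187) and rectangular (319,183). Lookalikes are pink at (295,196) and purple at (348,170), (369,186) and (375,206). The lock ring is at (190,228), the remote at (196,255), the mini PC at (356,250) and the router at (408,157). The side view shows round (324,228) and rectangular (355,226) heads, and the lock at (398,152). I'll check the choice in a close crop and take measurements.

Run:
```python
from h import *
a=cv2.imread("pics/scene0.png");b=cv2.imread("pics/side0.png")
up=lambda i,x,y,w,h,k:cv2.resize(i[y:y+h,x:x+w],None,fx=k,fy=k,interpolation=cv2.INTER_CUBIC)
A=up(a,290,165,80,60,5);B=up(b,300,205,80,60,5);C=up(a,150,205,80,60,5);D=up(b,360,125,80,60,5)
cv2.imwrite("pics/crop1.png",np.vstack([np.hstack([A,B]),np.hstack([C,D])]))
for n,u,v,z in[("scene",341,187,66),("side",324,228,66),("scene",319,183,60),("side",355,226,60),("scene",190,228,81),("side",398.5,152.5,81)]:
    print(n,u,v,np.round(onz(n,u,v,z)))
```

```text
scene 341 187 [558. 234.  66.]
side 324 228 [560. 233.  66.]
scene 319 183 [499. 194.  60.]
side 355 226 [498. 193.  60.]
scene 190 228 [ 488. -204.   81.]
side 398.5 152.5 [ 474. -196.   81.]
```

View pics/crop1.png

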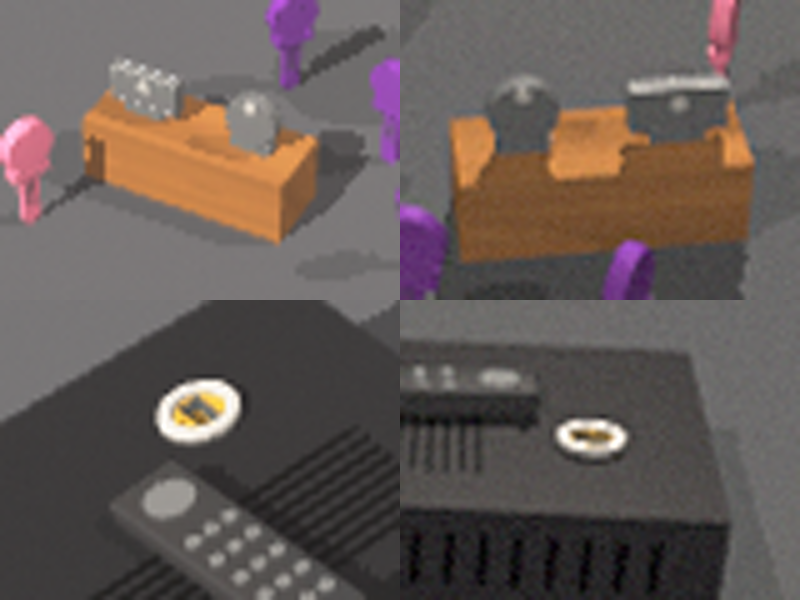

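The crop confirms that the round disc head, at block end (559,233), is the key. The rectangular head at (498,193) is the spare. They are 73 mm apart (72 expected), and the row's yaw is about 33.6°. Next I'll fly over the lock for a wrist view on the way to the block.

Add to h.py:
```python
from scipy.spatial.transform import Rotation as Ro
def tool(s=None):
    s=s or r.sense(); q=s["ee_rot"]; return np.array(s["ee_pos"]),Ro.from_quat([q[1],q[2],q[3],q[0]])
def delta(X,yaw=None):
    "shift and turn in tool axes to TCP X with tool down, tool x at world yaw (deg)"
    p,T=tool(); d=T.inv().apply(np.array(X)-p); x=T.as_matrix()[:,0]; y0=np.degrees(np.arctan2(x[1],x[0]))
    rv=None
    if yaw is not None:
        G=Ro.from_euler("z",yaw,degrees=True)*Ro.from_euler("x",180,degrees=True); rv=np.round((T.inv()*G).as_rotvec(),4)
    print("pos",np.round(p,1),"yaw",round(y0,2),"d",np.round(d,1),"rv",rv,"q7",round(r.sense()["qpos"][6],2))
```

```text
(no output)
```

Emit:
{"fn": "step_hand", "kwargs": {
  "segments": [
    [[0, 0, 0], [362, -278, -30], 50],
    [[0, 0, 0], [362, -278, -30], 50],
    [[0, 0, 0], [362, -278, -30], 50],
    [[0, 0, 0], [362, -278, -30], 50],
    [[0, 0, 0], [362, -278, -30], 50],
    [[0, 0, 0], [362, -278, -30], 50],
    [[0, 0, 0], [362, -278, -30], 50],
    [[0, 0, 0], [362, -278, -30], 50],
    [[0, 0, 0], [362, -278, -30], 50],
    [[0, 0, 0], [362, -278, -30], 50]
  ],
  "force": 40
}}

```text
clock: 0.98
ee_pos: [459.3, -233.9, 280.8]
ee_rot: [0.0, 0.98, 0.2, -0.0]
force: [1.3, -0.3, 0.4]
opening: 49.8
grasp_force: 0.0
```

Run:
```python
from h import *
delta([480,-200,280],24)
a=r.snapshot("wrist");cv2.imwrite("pics/w1.png",a)
for n,u,v in[("scene",369,186),("scene",348,170),("scene",375,206),("scene",295,196)]:print(np.round(onz(n,u,v,45)))
print([np.round(proj("wrist",p)) for p in([488,-204,81],[474,-196,81])])
```

```text
pos [ 459.3 -233.9  280.8] yaw 23.06 d [ 32.3 -23.1   0.8] rv [ 0.0002  0.0001 -0.0163] q7 -0.81
[582. 322.  45.]
[480. 318.  45.]
[664. 279.  45.]
[495. 111.  45.]
[array([313., 144.]), array([299., 154.])]
```

View pics/w1.png

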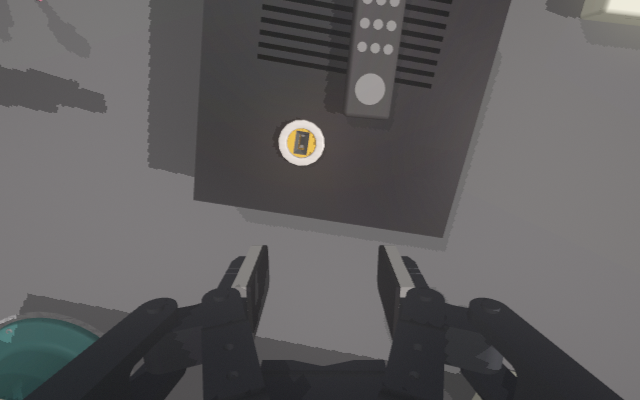

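The wrist view shows the lock ring at (301,143) with its slot nearly vertical in the image and parallel to the remote. The box's near short edge runs (194,200)–(443,237), so box +x is image-up and +y is image-left. Now I'll measure these.

Run:
```python
from h import *
a=cv2.imread("pics/w1.png").astype(int); c=cam("wrist")
m=(a.min(2)>170).astype(np.uint8); m[:,:250]=0;m[:,350:]=0;m[200:]=0;m[:105]=0
cn=max(cv2.findContours(m,cv2.RETR_EXTERNAL,cv2.CHAIN_APPROX_NONE)[0],key=len)
e=cv2.fitEllipse(cn); L=onz("wrist",*e[0],81,c); print("ring px",e,"->",np.round(L,1))
ex=[onz("wrist",e[0][0]+s*e[1][0]/2,e[0][1],81,c) for s in(-1,1)];print("diam",np.linalg.norm(ex[0]-ex[1]))
# box edge: strongest dark->grey step per column
g=cv2.GaussianBlur(a.mean(2),(5,5),0)
P=[]
for u in range(215,430,3):
    v0=200+(u-194)*37/249; vs=np.arange(int(v0)-8,int(v0)+9); d=np.abs(g[vs+2,u]-g[vs-2,u]); P.append((u,vs[d.argmax()]))
P=np.array(P,float); vx,vy,x0,y0=cv2.fitLine(P.astype(np.float32),cv2.DIST_HUBER,0,.01,.01).ravel()
A,B=[onz("wrist",u,y0+(u-x0)*vy/vx,75,c) for u in(194,443)]
w=A-B; print("edge len",np.linalg.norm(w),"y axis deg",np.degrees(np.arctan2(w[1],w[0])))
b=np.arctan2(w[1],w[0])-np.pi/2
print("box yaw",np.degrees(b)); x=np.array([np.cos(b),np.sin(b)]);y=np.array([-x[1],x[0]])
print("lock to edge",(L[:2]-A[:2])@x,"(75)","to left corner",(A[:2]-L[:2])@y,"(100)")
# slot dark pixels
roi=a[125:162,283:322]; d=(a.max(2)<95).astype(np.uint8); k=np.zeros_like(d); cv2.circle(k,(round(e[0][0]),round(e[0][1])),15,1,-1); d&=k
p=np.argwhere(d)[:,::-1]; W=np.array([onz("wrist",*q,78,c)[:2] for q in p]); C=np.cov(W.T); ev,V=np.linalg.eigh(C); print("slot c",W.mean(0),"yaw",np.degrees(np.arctan2(V[1,1],V[0,1]))%180,len(p),np.sqrt(12*ev))
delta([559,233,250],213.6)
```

```text
ring px ((301.0849914550781, 142.268310546875), (44.044315338134766, 44.624385833740234), 120.31388854980469) -> [ 484.8 -193.5   81. ]
diam 41.6771821140292
edge len 259.83005506418573 y axis deg 104.49444308439746
box yaw 14.494443084397457
lock to edge 75.70268321626736 (75) to left corner 99.23634473842287 (100)
slot c [ 486.71630104 -195.52802233] yaw 22.878946126355316 119 [ 7.46898702 20.24346194]
pos [ 464.3 -224.9  281.6] yaw 23.74 d [ 270.9 -380.9   33.9] rv [-8.2000e-03  2.7000e-03  2.9695e+00] q7 -0.82
```

The arm was still settling when that picture was taken, so I'll re-measure now that it is still.

Create lock.py:
```python
from h import *
def lock():
    c=cam("wrist"); a=r.snapshot("wrist").astype(int)
    u0,v0=[int(round(t)) for t in proj("wrist",[480,-202,81],c)]
    m=(a.min(2)>170).astype(np.uint8); k=np.zeros_like(m); cv2.circle(k,(u0,v0),45,1,-1); m&=k
    cn=max(cv2.findContours(m,cv2.RETR_EXTERNAL,cv2.CHAIN_APPROX_NONE)[0],key=len)
    e=cv2.fitEllipse(cn); L=onz("wrist",*e[0],81,c); print("guess",u0,v0,"ring px",np.round(e[0],1),np.round(e[1],1),"->",np.round(L,1))
    b=np.radians(13.8); cor=lambda x,y:L[:2]+[x*np.cos(b)-y*np.sin(b),x*np.sin(b)+y*np.cos(b)]
    A,B=[np.array(proj("wrist",[*cor(-75,y),75],c)) for y in(95,-155)]
    g=cv2.GaussianBlur(a.mean(2),(5,5),0);P=[]
    for t in np.linspace(.05,.95,70):
        u,v=A+t*(B-A); u=int(round(u))
        vs=np.arange(int(v)-14,int(v)+15)
        if vs[-1]+2<400 and 0<=u<640:
            d=np.abs(g[vs+2,u]-g[vs-2,u]); P.append((u,vs[d.argmax()]))
    vx,vy,x0,y0=cv2.fitLine(np.float32(P),cv2.DIST_HUBER,0,.01,.01).ravel()
    A,B=[onz("wrist",u,y0+(u-x0)*vy/vx,75,c) for u in(A[0],B[0])]
    w=A-B; b=np.arctan2(w[1],w[0])-np.pi/2; x=np.array([np.cos(b),np.sin(b)])
    print("edge len",np.linalg.norm(w),"box yaw",np.degrees(b),"lock to edge",(L[:2]-A[:2])@x); return a
```

Run:
```python
from lock import *
delta([559,233,250],213.6); lock(); delta([559,233,250],213.6)
```

```text
pos [ 464.3 -224.9  281.6] yaw 23.74 d [ 270.9 -380.9   33.9] rv [-8.2000e-03  2.7000e-03  2.9695e+00] q7 -0.82
guess 307 151 ring px [308.8 151.6] [43.4 44.1] -> [ 479.6 -203.6   81. ]
edge len 250.22879133702068 box yaw 13.690125092175693 lock to edge 75.63123991396645
pos [ 462.6 -228.5  281.2] yaw 23.76 d [ 274.1 -383.5   32.6] rv [-5.2000e-03  1.4000e-03  2.9698e+00] q7 -0.81
```

The lock is at (479.6,-203.6) and the box yaw is about 13.7°. Its edge distance is 75.6 mm (75 expected). Now I'll move over the key and turn the long way so that joint 7 has room for the later turn.

Emit:
{"fn": "step_hand", "kwargs": {
  "segments": [
    [[0, 0, -0.12], [41, -41, 0], 50],
    [[0, 0, -0.24], [70, -80, 0], 50],
    [[0, 0, -0.36], [100, -120, 0], 50],
    [[0, 0, -0.48], [130, -160, 0], 50],
    [[0, 0, -0.6], [160, -200, 0], 50],
    [[0, 0, -0.72], [185, -240, 0], 50],
    [[0, 0, -0.84], [210, -280, 0], 50],
    [[0, 0, -0.96], [230, -310, 0], 50],
    [[0, 0, -1.08], [250, -345, 0], 50],
    [[0, 0, -1.2], [262, -370, 10], 50]
  ],
  "only": "pos"
}}

```text
ee_pos: [551.3, 170.7, 276.0]
```

```bash
python3 -c "
from h import *
delta([555,230,270],213.6)"
```

```text
pos [551.3 170.7 276. ] yaw 92.1 d [59.2  5.8  6.1] rv [ 1.1000e-03  1.9000e-03 -2.1205e+00] q7 -0.53
```

Emit:
{"fn": "step_hand", "kwargs": {
  "segments": [
    [[0, 0, -0.12], [10, 0, 0], 50],
    [[0, 0, -0.24], [20, 0, 0], 50],
    [[0, 0, -0.36], [30, 0, 0], 50],
    [[0, 0, -0.48], [30, 0, 0], 50],
    [[0, 0, -0.6], [30, 0, 0], 50],
    [[0, 0, -0.72], [30, 0, 0], 50],
    [[0, 0, -0.84], [30, 0, 0], 50],
    [[0, 0, -0.96], [30, 0, 0], 50],
    [[0, 0, -1.08], [30, 0, 0], 50],
    [[0, 0, -1.2], [30, 0, 0], 50]
  ],
  "only": "pos"
}}

```text
ee_pos: [549.6, 198.5, 275.0]
```

Emit:
{"fn": "step_hand", "kwargs": {
  "segments": [
    [[0, 0, -0.12], [0, 0, 0], 50],
    [[0, 0, -0.24], [0, 0, 0], 50],
    [[0, 0, -0.36], [0, 0, 0], 50],
    [[0, 0, -0.48], [0, 0, 0], 50],
    [[0, 0, -0.6], [0, 0, 0], 50],
    [[0, 0, -0.72], [0, 0, 0], 50],
    [[0, 0, -0.84], [0, 0, 0], 50],
    [[0, 0, -0.92], [0, 0, 0], 50],
    [[0, 0, -0.92], [0, 0, 0], 50],
    [[0, 0, -0.92], [0, 0, 0], 50]
  ],
  "only": "pos"
}}

```text
ee_pos: [549.6, 198.6, 274.9]
```

Run:
```python
from h import *
delta([559,233,250],213.6)
c=cam("wrist");a=r.snapshot("wrist");cv2.imwrite("pics/w2.png",a);np.save("c.npy",np.array(c,dtype=object),allow_pickle=True)
print([np.round(proj("wrist",p,c)) for p in([559,233,66],[498,193,60])]);delta([559,233,250],213.6)
```

```text
pos [549.6 198.6 274.9] yaw -146.88 d [-26.6  23.7  24.9] rv [ 0.0004 -0.0008 -0.0084] q7 1.31
[array([347., 197.]), array([348., 123.])]
pos [549.7 198.7 275.1] yaw -146.87 d [-26.6  23.6  25.1] rv [ 0.0001 -0.0006 -0.0083] q7 1.31
```

View pics/w2.png

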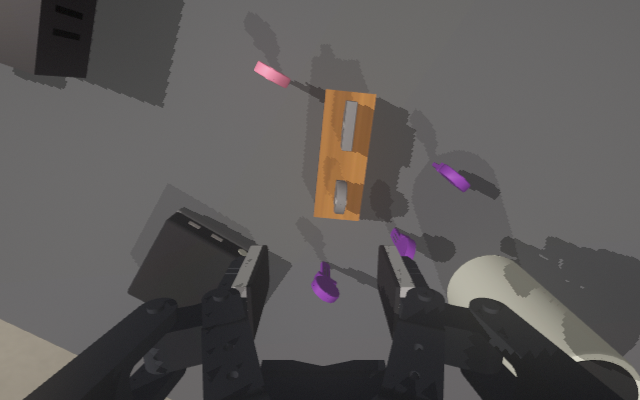

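The wrist view shows the round head at (341,197) and the spare at (350,126) on the orange block. The nearest purple decoy is at (404,243), clear of the closing fingers. Now I'll measure the heads and the block's yaw.

Run:
```python
from h import *
a=cv2.imread("pics/w2.png"); c=tuple(np.load("c.npy",allow_pickle=True)); hsv=cv2.cvtColor(a,cv2.COLOR_BGR2HSV)
org=((hsv[...,0]<20)&(hsv[...,1]>90)&(hsv[...,2]>40)).astype(np.uint8); org[:80]=0;org[230:]=0;org[:,:305]=0;org[:,390:]=0
cn=max(cv2.findContours(org,cv2.RETR_EXTERNAL,cv2.CHAIN_APPROX_NONE)[0],key=cv2.contourArea); hull=cv2.convexHull(cn)
q=cv2.approxPolyDP(hull,6,True)[:,0]; print("corners",q.tolist())
ins=np.zeros_like(org); cv2.fillConvexPoly(ins,hull,1); ins=cv2.erode(ins,np.ones((5,5)))
gr=((hsv[...,1]<60)&(ins>0)).astype(np.uint8)
for k in cv2.findContours(gr,cv2.RETR_EXTERNAL,cv2.CHAIN_APPROX_NONE)[0]:
    if cv2.contourArea(k)<60: continue
    R=cv2.minAreaRect(k); b=cv2.boxPoints(R); print(np.round(R[0],1),np.round(R[1],1),round(R[2],1))
    for z in(45,60,66,75,83): print("  z",z,np.round(onz("wrist",*R[0],z,c),1))
P=[onz("wrist",*p,45,c)[:2] for p in q]
for i in range(len(P)):
    w=P[(i+1)%len(P)]-P[i]; print(np.round(P[i],1),"len",round(np.linalg.norm(w),1),"yaw",round(np.degrees(np.arctan2(w[1],w[0]))%180,1))
o=-c[3].T@c[4];print("cam",np.round(o))
x,y,s=300,70,5
cv2.imwrite("pics/crop2.png",cv2.resize(a[80:230,300:400],None,fx=4,fy=4,interpolation=cv2.INTER_CUBIC))
```

```text
corners [[326, 89], [375, 94], [358, 220], [314, 216]]
[340.3 196.8] [11.8 33. ] 6.3
  z 45 [567.4 232.   45. ]
  z 60 [564.  228.8  60. ]
  z 66 [562.7 227.5  66. ]
  z 75 [560.6 225.6  75. ]
  z 83 [558.8 223.9  83. ]
[348.2 125.5] [12.2 49.9] 7.1
  z 45 [500.2 196.4  45. ]
  z 60 [499.6 194.7  60. ]
  z 66 [499.4 194.1  66. ]
  z 75 [499.1 193.1  75. ]
  z 83 [498.8 192.2  83. ]
[482.9 158.1] len 48.8 yaw 117.5
[460.3 201.4] len 134.0 yaw 27.6
[579.1 263.4] len 48.9 yaw 117.5
[601.7 220.1] len 134.0 yaw 27.6
cam [488. 157. 395.]
```

View pics/crop2.png

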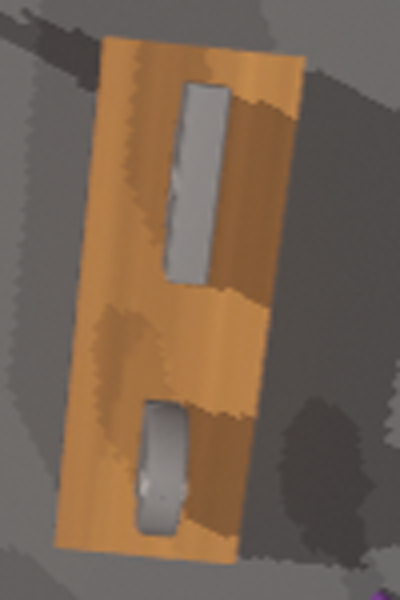

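The block's corners give 134×48.9 mm with yaw 27.6° and centre (531,210.8). That puts the key's slot at (562.9,227.4), which matches the head measurement (562.7,227.5). Going down.

Emit:
{"fn": "step_hand", "kwargs": {
  "segments": [
    [[0, 0, 0.1], [-27, 17, 20], 50],
    [[0, 0, 0.1], [-27, 17, 55], 50],
    [[0, 0, 0.1], [-27, 17, 90], 50],
    [[0, 0, 0.1], [-27, 17, 125], 50],
    [[0, 0, 0.1], [-27, 17, 150], 50],
    [[0, 0, 0.1], [-27, 17, 160], 50],
    [[0, 0, 0.1], [-27, 17, 160], 50],
    [[0, 0, 0.1], [-27, 17, 160], 50]
  ],
  "only": "pos"
}}

```text
ee_pos: [563.2, 228.8, 116.2]
```

```bash
python3 -c "
from h import *
delta([562.8,227.5,72],207.6)"
```

```text
pos [563.2 228.8 116.2] yaw -152.46 d [ 1.  -1.  44.2] rv [ 0.0002  0.0008 -0.0011] q7 1.06
```

Emit:
{"fn": "step_hand", "kwargs": {
  "segments": [
    [[0, 0, 0], [1, -1, 15], 50],
    [[0, 0, 0], [1, -1, 30], 50],
    [[0, 0, 0], [1, -1, 40], 50],
    [[0, 0, 0], [1, -1, 44], 50],
    [[0, 0, 0], [1, -1, 44], 50],
    [[0, 0, 0], [1, -1, 44], 0],
    [[0, 0, 0], [1, -1, 44], 0],
    [[0, 0, 0], [1, -1, 44], 0],
    [[0, 0, 0], [1, -1, 44], 0],
    [[0, 0, 0], [1, -1, 44], 0]
  ],
  "force": 90
}}

```text
clock: 5.13
ee_pos: [562.7, 227.2, 72.1]
ee_rot: [0.001, -0.238, 0.971, 0.0]
force: [-1.0, -0.1, 2.5]
opening: 8.5
grasp_force: 87.7
```

```bash
python3 -c "
from h import *
delta([562.8,227.5,72],207.6)
cv2.imwrite('pics/s3.png',r.snapshot('side')[190:280,290:400].repeat(4,0).repeat(4,1))"
```

```text
pos [562.7 227.2  72.1] yaw -152.44 d [-0.2  0.2  0.1] rv [-0.0002  0.0012 -0.0006] q7 1.02
```

View pics/s3.png

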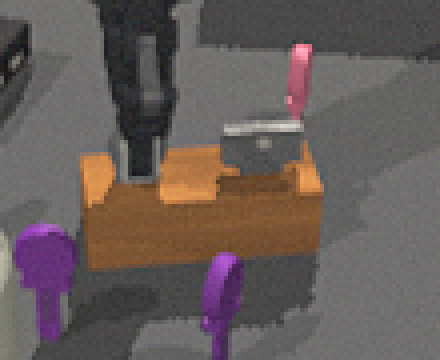

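The fingers hold the round head (8.5 mm opening, 88 N) and the spare is untouched. Lifting straight up.

Emit:
{"fn": "step_hand", "kwargs": {
  "segments": [
    [[0, 0, 0], [0, 0, -8], 0],
    [[0, 0, 0], [0, 0, -22], 0],
    [[0, 0, 0], [0, 0, -44], 0],
    [[0, 0, 0], [0, 0, -70], 0],
    [[0, 0, 0], [0, 0, -100], 0],
    [[0, 0, 0], [0, 0, -135], 0],
    [[0, 0, 0], [0, 0, -170], 0],
    [[0, 0, 0], [0, 0, -195], 0],
    [[0, 0, 0], [0, 0, -205], 0],
    [[0, 0, 0], [0, 0, -205], 0]
  ]
}}

```text
clock: 6.02
ee_pos: [563.1, 227.8, 279.8]
ee_rot: [0.003, -0.238, 0.971, 0.0]
force: [0.7, -0.4, 0.8]
opening: 8.7
grasp_force: 87.7
```

```bash
python3 -c "
from h import *
delta([479.6,-203.6,280],193.7)"
```

```text
pos [563.1 227.8 279.8] yaw -152.43 d [ 273.7 -343.8   -1.2] rv [-0.0004  0.0052  0.2421] q7 1.19
```

Emit:
{"fn": "step_hand", "kwargs": {
  "segments": [
    [[0, 0, 0], [10, -13, 0], 0],
    [[0, 0, 0.02], [32, -40, 0], 0],
    [[0, 0, 0.05], [57, -72, 0], 0],
    [[0, 0, 0.1], [82, -104, 0], 0],
    [[0, 0, 0.15], [107, -136, 0], 0],
    [[0, 0, 0.2], [132, -168, 0], 0],
    [[0, 0, 0.242], [157, -200, 0], 0],
    [[0, 0, 0.242], [182, -232, 0], 0],
    [[0, 0, 0.242], [207, -264, 0], 0],
    [[0, 0, 0.242], [232, -294, 0], 0]
  ],
  "only": "pos"
}}

```text
ee_pos: [490.9, -143.4, 275.0]
```

Emit:
{"fn": "step_hand", "kwargs": {
  "segments": [
    [[0, 0, 0], [20, -20, 0], 0],
    [[0, 0, 0], [40, -37, 0], 0],
    [[0, 0, 0], [50, -46, 0], 0],
    [[0, 0, 0], [54, -50, 0], 0],
    [[0, 0, 0], [54, -50, 0], 0],
    [[0, 0, 0], [54, -50, 0], 0],
    [[0, 0, 0], [54, -50, 0], 0],
    [[0, 0, 0], [54, -50, 0], 0]
  ],
  "only": "pos"
}}

```text
ee_pos: [452.7, -201.0, 276.4]
```

Run:
```python
from lock import *
delta([479.6,-203.6,280],193.7); c=cam("wrist"); print("tip px",np.round(proj("wrist",tool()[0]-[0,0,65],c)),"lock px",np.round(proj("wrist",[479.6,-203.6,81],c)))
a=r.snapshot("wrist");cv2.imwrite("pics/w4.png",a); delta([479.6,-203.6,280],193.7)
```

```text
pos [ 452.7 -201.   276.4] yaw -166.15 d [-25.5  -9.   -3.6] rv [0.0005 0.0003 0.0026] q7 1.83
tip px [324. 225.] lock px [314. 199.]
pos [ 452.7 -201.2  276.4] yaw -166.16 d [-25.6  -8.8  -3.6] rv [0.0003 0.0002 0.0024] q7 1.83
```

View pics/w4.png

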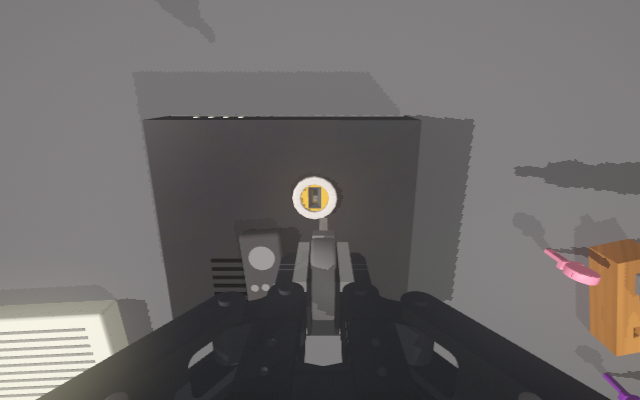

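The wrist view shows the key hanging straight with its tip near (323,222), against a prediction of (324,225). The ring is at (314,198), with the slot vertical in the image. Refining both.

Run:
```python
from lock import *
c=cam("wrist"); a=lock()  # near edge of lock.py is on the far side: top edge here
L=onz("wrist",314.5,198,81,c)
e=None
g=a.mean(2)
print(g[212:234:1,314:334].astype(int))
p,T=tool()
for v in(218,219,220,222): print(v,np.round(T.inv().apply(onz("wrist",323.5,v,p[2]-65,c)-p),1))
P=[]
for u in range(175,400,3):
    gg=cv2.GaussianBlur(g,(5,5),0); vs=np.arange(110,132); d=gg[vs-2,u]-gg[vs+2,u]; P.append((u,vs[d.argmax()]))
vx,vy,x0,y0=cv2.fitLine(np.float32(P),cv2.DIST_HUBER,0,.01,.01).ravel(); print("edge slope px",vy/vx,y0)
A,B=[onz("wrist",u,y0+(u-x0)*vy/vx,75,c) for u in(160,410)]; w=A-B; print("y axis",np.degrees(np.arctan2(w[1],w[0])))
```

```text
guess 316 200 ring px [314.1 197.8] [40.6 43. ] -> [ 478.1 -204.2   81. ]
edge len 249.41435907650097 box yaw 13.790474063508602 lock to edge 77.50028069991234
[[184 198 206 215 226 229 228 228 226 226 226 225 224 224 223 220 208 145
   67  66]
 [226 226 226 225 225 225 225 225 225 225 224 223 222 222 217 205 147  73
   66  74]
 [224 224 225 225 225 225 225 225 225 224 224 224 220 214 176 104  74  78
   71  74]
 [226 227 227 226 227 227 227 226 226 226 225 220 180 106  67  75  78  79
   78  78]
 [226 226 227 226 226 226 226 225 225 222 218 180 110  79  79  78  78  78
   77  76]
 [223 222 222 222 220 217 217 214 213 180 115  83  84  80  77  79  78  78
   77  78]
 [221 221 219 218 199 165 135 126 125 125 125 125 124  98  78  79  78  78
   78  78]
 [118 119  95  79  78 104 121 125 125 124 125 125 125  98  77  79  78  78
   77  77]
 [ 78  78  79  78  77 105 122 125 125 125 124 126 126  98  78  78  78  77
   77  77]
 [ 78  79  78  78  79 104 121 125 125 124 124 125 124  97  78  78  78  78
   77  78]
 [ 78  78  78  78  79 103 121 125 124 124 125 121 119  96  77  77  78  77
   78  77]
 [ 78
[... 364 characters left out ...]
 124 121 119 119 119 120 101  82  77  78  76
   77  76]
 [ 76  78  77  76  77 113 126 125 125 124 121 120 123 104  81  77  77  76
   76  76]
 [ 78  77  78  78  78 112 123 123 120 119 121 124 123 103  81  78  77  77
   77  77]
 [ 83  84  84  83  84 100 105 105 105 104 105 106 105  98  87  82  82  83
   80  79]
 [ 88  87  88  88  88  89  88  89  87  88  88  88  87  88  88  86  84  85
   84  82]
 [ 87  87  87  88  88  87  87  88  87  88  88  87  85  84  85  84  85  84
   84  84]
 [ 88  88  87  87  88  88  88  87  87  88  88  87  84  84  84  84  85  84
   84  84]]
218 [ 4.1  0.  65. ]
219 [ 3.4  0.  65. ]
220 [ 2.8  0.  65. ]
222 [ 1.6  0.  65. ]
edge slope px 0.0 116.0
y axis -76.20952593675919
```

The key sits within 1 mm of the tool axis, the box yaw is 13.8° and the lock is at about (478.3,-204.1). The yaw is already aligned, so I'll move over it and stop 20 mm above the ring to check.

Emit:
{"fn": "step_hand", "kwargs": {
  "segments": [
    [[0, 0, 0], [-8, -3, 5], 0],
    [[0, 0, 0], [-20, -7, 20], 0],
    [[0, 0, 0], [-24, -9, 45], 0],
    [[0, 0, 0], [-24, -9, 70], 0],
    [[0, 0, 0], [-24, -9, 95], 0],
    [[0, 0, 0], [-24, -9, 107], 0],
    [[0, 0, 0], [-24, -9, 110], 0],
    [[0, 0, 0], [-24, -9, 110], 0],
    [[0, 0, 0], [-24, -9, 110], 0]
  ]
}}

```text
clock: 8.37
ee_pos: [478.5, -205.3, 167.5]
ee_rot: [0.001, -0.12, 0.993, -0.0]
force: [0.5, -0.6, 0.1]
opening: 8.9
grasp_force: 87.7
```

Run:
```python
from h import *
delta([478.3,-204.1,166],193.8); c=cam("wrist"); a=r.snapshot("wrist")
p,T=tool(); print("tip px",proj("wrist",p-[0,0,65],c),"ring px",proj("wrist",[478.3,-204.1,81],c))
cv2.imwrite("pics/w5.png",cv2.resize(a[160:290,250:400],None,fx=4,fy=4,interpolation=cv2.INTER_CUBIC))
```

```text
pos [ 478.5 -205.3  167.5] yaw -166.27 d [-0.1  1.3  1.5] rv [-0.001   0.0015 -0.0012] q7 1.67
tip px (np.float64(323.51335790817944), np.float64(224.8062067706216)) ring px (np.float64(325.73853965020874), np.float64(212.29413619552125))
```

View pics/w5.png

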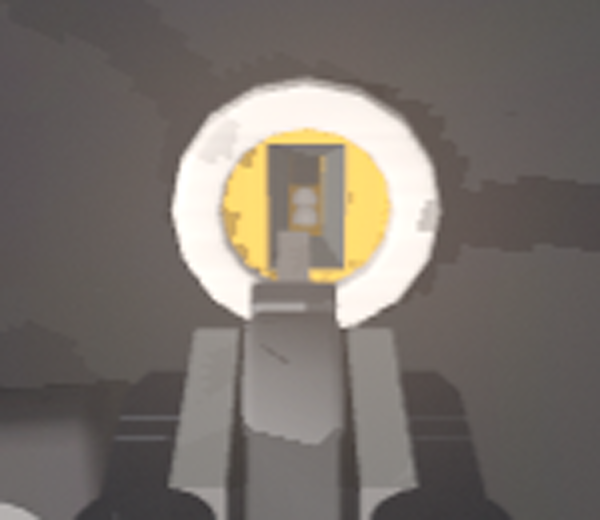

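The close crop shows the ring centre at (326.5,211.8) px and the key tip column at 323.3. A correction of +1.8 mm in y and +1.4 mm in x centres the key. Then I'll lower it into the funnel.

Emit:
{"fn": "step_hand", "kwargs": {
  "segments": [
    [[0, 0, 0], [1.4, 1.8, 3], 0],
    [[0, 0, 0], [1.4, 1.8, 9], 0],
    [[0, 0, 0], [1.4, 1.8, 17], 0],
    [[0, 0, 0], [1.4, 1.8, 23], 0],
    [[0, 0, 0], [1.4, 1.8, 26], 0],
    [[0, 0, 0], [1.4, 1.8, 26], 0],
    [[0, 0, 0], [1.4, 1.8, 26], 0]
  ],
  "force": 110
}}

```text
clock: 9.0
ee_pos: [475.7, -203.9, 140.1]
ee_rot: [-0.0, -0.119, 0.993, 0.0]
force: [0.3, -0.5, -0.8]
opening: 8.3
grasp_force: 109.8
```

Emit:
{"fn": "step_hand", "kwargs": {
  "segments": [
    [[0, 0, 0], [0, 0, 2], 0],
    [[0, 0, 0], [0, 0, 4], 0],
    [[0, 0, 0], [0, 0, 6], 0],
    [[0, 0, 0], [0, 0, 8], 0],
    [[0, 0, 0], [0, 0, 8], 0]
  ]
}}

```text
clock: 9.42
ee_pos: [476.6, -203.9, 132.4]
ee_rot: [0.001, -0.119, 0.993, -0.0]
force: [1.9, 0.5, -1.8]
opening: 8.2
grasp_force: 110.2
```

The tip is in the keyway (10.6 mm deep) with little force. Pushing on to the first pin.

Emit:
{"fn": "step_hand", "kwargs": {
  "segments": [
    [[0, 0, 0], [0, 0, 2], 0],
    [[0, 0, 0], [0, 0, 4], 0],
    [[0, 0, 0], [0, 0, 5], 0],
    [[0, 0, 0], [0, 0, 6], 0],
    [[0, 0, 0], [0, 0, 6], 0]
  ]
}}

```text
clock: 9.83
ee_pos: [476.6, -203.9, 126.7]
ee_rot: [0.001, -0.119, 0.993, -0.0]
force: [3.4, 0.5, 2.1]
opening: 8.3
grasp_force: 110.5
```

Emit:
{"fn": "step_hand", "kwargs": {
  "segments": [
    [[0, 0, 0], [0, 0, 2], 0],
    [[0, 0, 0], [0, 0, 4], 0],
    [[0, 0, 0], [3, 0, 5], 0],
    [[0, 0, 0], [-3, 0, 5], 0],
    [[0, 0, 0], [3, 0, 6], 0],
    [[0, 0, 0], [-3, 0, 6], 0],
    [[0, 0, 0], [0, 0, 6], 0]
  ]
}}

```text
clock: 10.42
ee_pos: [476.4, -203.9, 120.3]
ee_rot: [0.0, -0.119, 0.993, -0.0]
force: [8.4, 2.4, -1.9]
opening: 8.5
grasp_force: 110.3
```

Emit:
{"fn": "step_hand", "kwargs": {
  "segments": [
    [[0, 0, 0], [0, 0, 2], 0],
    [[0, 0, 0], [3, 0, 4], 0],
    [[0, 0, 0], [3, 0, 4], 0],
    [[0, 0, 0], [-3, 0, 4], 0],
    [[0, 0, 0], [-3, 0, 5], 0],
    [[0, 0, 0], [3, 0, 5], 0],
    [[0, 0, 0], [3, 0, 6], 0],
    [[0, 0, 0], [-3, 0, 6], 0],
    [[0, 0, 0], [-3, 0, 6], 0],
    [[0, 0, 0], [0, 0, 6], 0]
  ]
}}

```text
clock: 11.25
ee_pos: [476.4, -203.6, 113.9]
ee_rot: [0.001, -0.12, 0.993, 0.001]
force: [8.7, 1.1, -3.9]
opening: 8.3
grasp_force: 109.7
```

Emit:
{"fn": "step_hand", "kwargs": {
  "segments": [
    [[0, 0, 0], [0, 0, 2], 0],
    [[0, 0, 0], [2, 0, 3], 0],
    [[0, 0, 0], [-2, 0, 3], 0],
    [[0, 0, 0], [2, 0, 3.5], 0],
    [[0, 0, 0], [-2, 0, 3.5], 0],
    [[0, 0, 0], [0, 0, 3.5], 0],
    [[0, 0, 0], [0, 0, 3.5], 0]
  ]
}}

```text
clock: 11.83
ee_pos: [476.6, -203.8, 110.8]
ee_rot: [0.001, -0.119, 0.993, 0.0]
force: [5.5, 1.7, -3.2]
opening: 8.4
grasp_force: 109.9
```

Emit:
{"fn": "step_hand", "kwargs": {
  "segments": [
    [[0, 0, 0], [0, 0, 1], 0],
    [[0, 0, 0], [0, 0, 2], 0],
    [[0, 0, 0], [0, 0, 2], 0]
  ]
}}

```text
clock: 12.08
ee_pos: [476.8, -203.8, 109.9]
ee_rot: [0.001, -0.119, 0.993, -0.0]
force: [3.1, 1.0, 8.5]
opening: 8.4
grasp_force: 111.9
```

The upward force has risen to 8.5 N at the expected floor height (TCP 110). One small push to confirm it is home and not held by a pin.

Emit:
{"fn": "step_hand", "kwargs": {
  "segments": [
    [[0, 0, 0], [2, 0, 1], 0],
    [[0, 0, 0], [-2, 0, 1], 0],
    [[0, 0, 0], [0, 0, 1], 0],
    [[0, 0, 0], [0, 0, 1], 0]
  ]
}}

```text
clock: 12.42
ee_pos: [476.9, -203.8, 109.7]
ee_rot: [0.001, -0.119, 0.993, -0.001]
force: [1.1, 2.6, 15.7]
opening: 8.3
grasp_force: 112.8
```

```bash
python3 -c "
from h import *
cv2.imwrite('pics/s6.png',np.hstack([r.snapshot('side')[110:180,350:450].repeat(4,0).repeat(4,1),r.snapshot('scene')[180:250,140:240].repeat(4,0).repeat(4,1)]))
p,T=tool();print(p)"
```

```text
[ 476.91667333 -203.84971741  109.67845843]
```

View pics/s6.png

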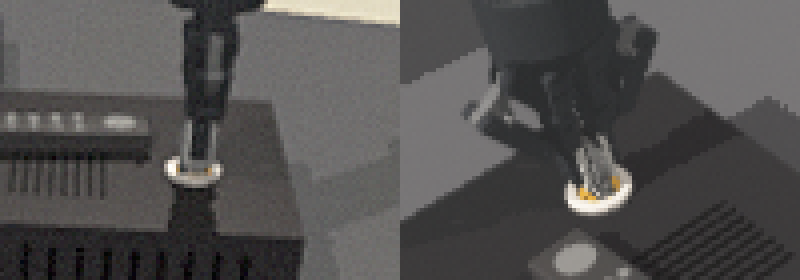

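The extra 1 mm of push only raised the force to 15.7 N with no travel, so the key is fully home. Now I'll turn it clockwise (+rz about the downward tool axis) around the key axis.

Emit:
{"fn": "step_hand", "kwargs": {
  "segments": [
    [[0, 0, 0.1], [0, 0.1, 0], 0],
    [[0, 0, 0.22], [0, 0.2, 0], 0],
    [[0, 0, 0.34], [0, 0.3, 0], 0],
    [[0, 0, 0.46], [-0.1, 0.4, 0], 0],
    [[0, 0, 0.58], [-0.2, 0.5, 0], 0],
    [[0, 0, 0.7], [-0.2, 0.6, 0], 0],
    [[0, 0, 0.82], [-0.3, 0.7, 0], 0],
    [[0, 0, 0.92], [-0.4, 0.8, 0], 0],
    [[0, 0, 1.0], [-0.5, 0.8, 0], 0],
    [[0, 0, 1.0], [-0.5, 0.8, 0], 0]
  ]
}}

```text
clock: 13.35
ee_pos: [477.2, -202.8, 109.7]
ee_rot: [0.001, 0.373, 0.928, -0.0]
force: [0.5, 2.3, 14.8]
opening: 8.3
grasp_force: 112.2
```

```bash
python3 -c "
from h import *
delta([477,-203.8,109.7]);print(r.sense()['ft_torque'])"
```

```text
pos [ 477.2 -202.8  109.7] yaw 136.26 d [-0.5 -0.9  0. ] rv None q7 0.75
[ 0.67271433 -0.1374995   0.04563442]
```

Emit:
{"fn": "step_hand", "kwargs": {
  "segments": [
    [[0, 0, 0.1], [0, 0.1, 0], 0],
    [[0, 0, 0.2], [0, 0.2, 0], 0],
    [[0, 0, 0.3], [0, 0.3, 0], 0],
    [[0, 0, 0.4], [-0.1, 0.4, 0], 0],
    [[0, 0, 0.5], [-0.1, 0.5, 0], 0],
    [[0, 0, 0.6], [-0.2, 0.6, 0], 0],
    [[0, 0, 0.65], [-0.2, 0.6, 0], 0],
    [[0, 0, 0.65], [-0.2, 0.6, 0], 0],
    [[0, 0, 0.65], [-0.2, 0.6, 0], 0]
  ]
}}

```text
clock: 14.1
ee_pos: [477.7, -202.4, 109.7]
ee_rot: [0.001, 0.648, 0.762, 0.0]
force: [0.5, 3.8, 14.5]
opening: 8.2
grasp_force: 112.3
```

```bash
python3 -c "
from h import *
delta([477,-203.8,109.7]);print(r.sense()['ft_torque'])
c=cam('wrist');a=r.snapshot('wrist');cv2.imwrite('pics/w7.png',cv2.resize(a[150:280,250:400],None,fx=4,fy=4,interpolation=cv2.INTER_CUBIC))"
```

```text
pos [ 477.7 -202.4  109.7] yaw 99.2 d [-1.2 -0.9  0. ] rv None q7 0.21
[ 0.68999216 -0.23550727  0.11782211]
```

View pics/w7.png

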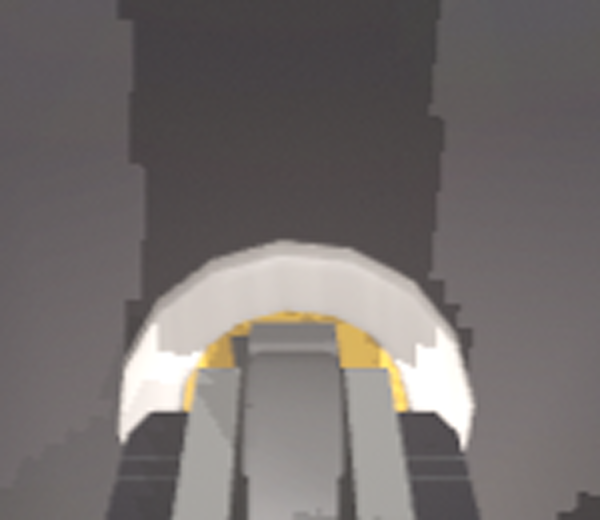

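The key head sits square between the pads. The gripper has turned 1.65 rad and the spring torque is about 0.12 N m, so the plug is at roughly 1.55. I'll hold half a second, then hand in.

Emit:
{"fn": "step_hand", "kwargs": {
  "segments": [
    [[0, 0, 0], [0, 0, 0], 0],
    [[0, 0, 0], [0, 0, 0], 0],
    [[0, 0, 0], [0, 0, 0], 0],
    [[0, 0, 0], [0, 0, 0], 0],
    [[0, 0, 0], [0, 0, 0], 0],
    [[0, 0, 0], [0, 0, 0], 0]
  ]
}}

```text
clock: 14.65
ee_pos: [477.7, -202.4, 109.7]
ee_rot: [0.001, 0.648, 0.762, 0.0]
force: [1.3, 2.2, 15.2]
opening: 8.2
grasp_force: 112.3
```

```bash
python3 -c "
from h import *
delta([477,-203.8,109.7]);print(r.sense()['ft_torque']);print(r.job_done())"
```

```text
pos [ 477.7 -202.4  109.7] yaw 99.2 d [-1.2 -0.9 -0. ] rv None q7 0.21
[ 0.77770877 -0.22374864  0.12299298]
the job is handed in; nothing more can be done
None
```

I handed the job in at 14.65 s with the round-headed key fully home and still gripped at about 112 N, and the gripper turned 1.65 rad clockwise (plug at about 1.55 by my estimate); the hand-in gave no verdict, and I took no final picture of the spare key, router, mini PC and remote, though the arm never went near them after the lift.

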